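# Take the drain plug out of the squat keg

### The job

Unscrew the winged brass drain plug from the port of the squat keg: turn the wing anticlockwise, as you face the port, until the thread lets go, then draw the plug straight out towards you. Lower it, still held, into the small hoop that lies flat on the bench and let go of it there, so that it lies inside the hoop. Leave the tall keg's plug alone.

Things in the scene. Friction and masses are not known exactly. Their poses are not given: they have to be found in the camera images.
- squat_plug: Brass plug, 200 g, of the squat keg (130 mm high). Origin: middle of its wing (10 thick, 30 long, tip 60 mm from the plug's axis), 40 mm off the axis, 29 mm before the port's mouth. x: along the axis into the keg; z: along the wing to its tip; y: across the wing (grasp along y, fingers along -z; 17 mm radius collar below). 78 mm long; shank 34 mm deep in the port. Lying, its axis is 16 mm up.
- squat_keg_port (a point): Mouth of the fixed squat keg's port, on its axis, 85 mm up. x: level into the keg, z up, y left as you face it. The wing starts leaning 32 degrees right, on a stop. Loose oiled thread, little resistance: turn anticlockwise about this axis; free once the wing leans 5 to 20 degrees left (best 12), stop near 28; a pull before moves it 8 mm at most. Then it slides out along -x. Play 1.5 mm, 5 degrees.
- hoop: Small steel keg hoop, 129 mm across (118 mm inside), 22 mm high, lying flat on the bench and held there. Origin at its centre on the bench.
- tall_plug: The like plug of the tall keg (190 mm high), not to be touched; origin and axes as for squat_plug. About 0.2 m to one side; the two kegs may stand either way round.

How it is judged (in metres and radians):
On the way, in this order (a step that is already met when the one before it is completed fails the run):
1. the squat keg's plug is drawn clear of its port, held by the fingers (distance between squat_plug and squat_keg_port above 0.09 m and contact force between the fingers and squat_plug above 0.5 N), for 0.1 s.
2. the plug, still held, is lowered into the hoop (horizontal distance between squat_plug and hoop below 0.055 m and height (world z) of squat_plug below 0.085 m and contact force between the fingers and squat_plug above 0.5 N), for 0.1 s.
At the end, for the whole second after the job is handed in: The squat keg's plug lies at rest on the bench inside the hoop: the middle of its wing within 55 mm of the hoop's centre and below 65 mm, its axis within 15 degrees of level (horizontal distance between squat_plug and hoop below 0.055 m and height (world z) of squat_plug below 0.065 m and angle between squat_plug's own x axis and vertical between 1.31 and 1.83 rad and linear speed of squat_plug below 0.03 m/s); the robot touches nothing.
It fails at once if the tall keg's plug is gripped or pushed with more than 4 N (contact force between any of the fingers, the arm and tall_plug above 4 N).
It also fails if it takes over 42 s, if anything falls off the work surface, if the arm or the gripper's body presses on something with over 40 N, if the wrist force passes 120 N, or if a joint passes its speed limit or range.

### The arm

A 6-joint arm with a two-finger parallel gripper is mounted at the origin on a cart in front of the work surface, level with it; the furniture and walls round the work are solid. World frame = base frame: x ahead of the robot, y to its left, z up, the work surface at z = 0. Lengths are in mm, angles in rad, forces in N, time in s.
With the tool pointing down it reaches from about 350 to 975 mm from the base axis. Payload 7.1 kg.
Tool frame: the origin (TCP) lies between the finger pads; the fingertips stand 19 mm ahead of it and the grasp point (between the pads) is the TCP (ctrl.tcp_to_tips is the distance from the TCP to the fingertips, in mm); z points along the fingers, y is the line along which they close (so a half turn about z gives the same grasp; the last joint's range is limited). The gripper opens to 88 mm and grips with 3 to 60 N. Pads are 20 mm wide; open, the fingers measure 115 mm over their backs; the gripper's body (75 mm by 178 mm) begins 61 mm behind the grasp point.
Start: joints at [1.196, 0.423, 1.63, -0, 1.089, -0.019], TCP at [217.681, 585.85, 241.675] pointing down, gripper open.
Joint ranges: [-3, 3], [-0.9, 2.11], [0.09, 2.58], [-1.31, 4.45], [0.11, 2.69], [-2.54, 2.54]. Speed limits (rad/s): [2.39, 2.39, 3.01, 3.14, 3.14, 3.14].

### API

Orientations are given as a rotation vector (axis times angle).
In Python, from workcell import status, optics, ctrl gives the robot as it stands. The module is installed in compiled form; this text tells all that it offers.
- The arm moves only by the shell command python3 -m inch 'ROWS'. ROWS is JSON, a list that holds one entry, the list of rows, each a list of 7 numbers: the shift along the tool's x, y, z in mm, then the turn, a rotation vector about the tool's x, y, z in rad, then the opening in per cent of the stroke, from 0 (shut) to 100 (fully open). A call has 1 to 20 rows; each row is the pose to reach, as a shift and turn from the pose commanded when the call began, along the tool's axes at that moment; what a row does not reach only later rows make up. A row lasts 1/10 s, in which the tool goes at most 50 mm and 8.59 degrees, less where a joint would pass 70% of its speed; a pose out of reach is approached as far as the arm can. A call with a gripper value outside its range is refused whole. The fingers move at their own pace and stop on an object; the grip force is fixed at half the most. Time passes only in rows, so rows that repeat a pose let the fingers close. It gives the time, the measured TCP pose, the force, the opening and the grip force at its end, in the units of the state.
- status.get_obs(): the state, without advancing time (a new reading comes with each control period).
- optics.get_image(name): name is "side" or "top" or "wrist"; returns a dict with "frame" (420x560x3 uint8, red, green, blue), "fx", "fy", "cx", "cy" (pixels), "rvec" (rotation vector, rad) and "tvec" (3), from world to camera coordinates, as OpenCV has them; the wrist camera has in their place "hand_eye" (4x4, takes a point from camera to tool coordinates, whose origin is the TCP and whose axes are the flange's). Camera axes: x right, y down, z forward; pixel columns grow to the right and rows downward; lengths in mm; the calibration is good to about 2 mm. A picture is of the moment at which its call begins: read the wrist's pose just before it. There is no depth.
- ctrl.close_job(): hands the job in; it is judged then, once.
The state is a dict: "t": time; "qpos": joint angles; "qvel": joint speeds; "joint_torque": joint torques, N m; "ee_pos": TCP position; "orientation": TCP orientation; "ft_force": force on the tool from outside, world axes, zero at the start; "moment": the same for the moment, N m; "width": finger opening in mm; "grasp_force": force on a finger pad.
Only numpy, scipy, OpenCV 4.12 (cv2) and the standard library are available. Lean on these libraries where they do the work, as an engineer would, in place of code of your own. Each camera call takes 0.05 s, during which the arm holds its last target. There are 200 camera calls.

## Working session

There is one attempt and no reset: what is moved stays moved. The work goes in short steps, Python scripts to look and compute and a shell command to move; the robot and the scene stay as the last step left them, time stands still between calls to the robot, and variables do not carry over. Pictures are saved under pics/ and viewed, at most 10 in all, crops included, and the job is handed in when it is done.

```bash
mkdir -p pics
python3 - <<'E'
from workcell import status, optics
import cv2, pickle
d={}
o=status.get_obs(); print(o)
for n in ("side","top","wrist"):
    i=optics.get_image(n); d[n]=i; cv2.imwrite(f"pics/{n}0.png",i["frame"][:,:,::-1]); print(n,{k:v for k,v in i.items() if k!="frame"})
pickle.dump((o,d),open("d0.pkl","wb"))
E
```

```text
{'t': 0.0, 'qpos': array([ 1.19599975e+00,  4.23797772e-01,  1.63069095e+00, -3.76729687e-05,
        1.08858717e+00, -1.89845715e-02]), 'qvel': array([-0.00042304,  0.00027297, -0.00100808,  0.00096935, -0.00048239,
        0.00011975]), 'joint_torque': array([-1.61528889e-03, -5.44610381e+01, -2.73672098e+01,  6.43071625e-02,
        2.26945180e-02, -1.16777401e-04]), 'ee_pos': array([217.50373451, 585.37338627, 240.92818784]), 'orientation': array([-5.55891812e-01, -3.09175775e+00,  2.29492173e-03]), 'ft_force': array([ 0.79165387,  0.19704992, -0.56896698]), 'moment': array([-0.0094379 ,  0.02843892, -0.00478885]), 'grasp_force': 0.0, 'width': 87.5950620732492}
side {'fx': 513.7919003512728, 'fy': 513.7919003512728, 'cx': 278.75151341925846, 'cy': 212.88723636500487, 'rvec': array([ 1.92414525, -0.21101303,  0.15921866]), 'tvec': array([-404.85652725,  220.15911848,  530.63795602])}
top {'fx': 433.5028661904272, 'fy': 433.5028661904272, 'cx': 277.20703709774835, 'cy': 210.7681810821787, 'rvec': array([ 2.19512667, -2.15142732,  0.05424969]), 'tvec': array([286.29249105, 487.53979411, 893.35022032])}
wrist {'fx': 301.72061996259634, 'fy': 301.72061996259634, 'cx': 286.9697400378147, 'cy': 208.01090275744411, 'hand_eye': array([[ 4.49252743e-04, -9.66818169e-01, -2.55465116e-01,
         6.98261442e+01],
       [ 9.99999896e-01,  4.14272866e-04,  1.90735091e-04,
         4.53937803e-01],
       [-7.85738863e-05, -2.55465175e-01,  9.66818255e-01,
        -1.43079302e+02],
       [ 0.00000000e+00,  0.00000000e+00,  0.00000000e+00,
         1.00000000e+00]])}
```

View pics/top0.png

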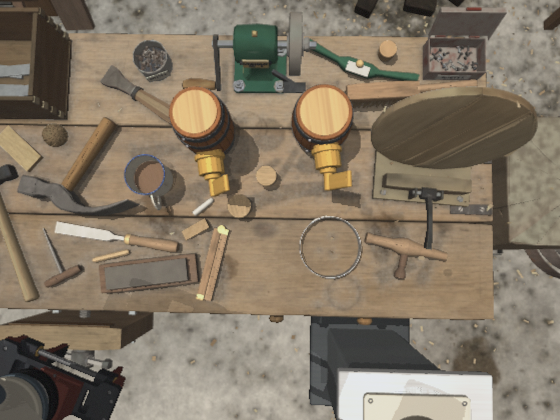

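View pics/side0.png

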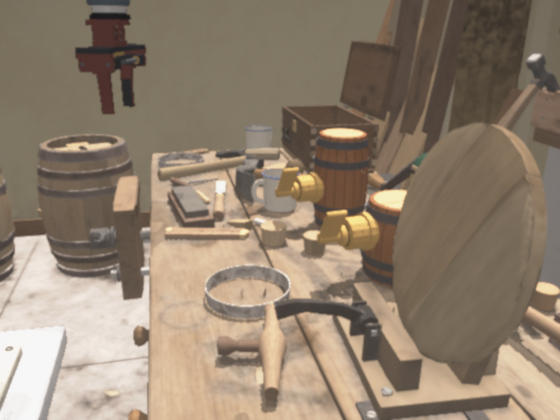

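The top view shows the squat keg on the right (lid about 323,115; wing about 338,180), the tall keg on the left, and the hoop at about (331,247). The side view confirms the nearer keg is the shorter one, with its wing at about (333,228).

Run:
```python
import cv2,pickle,numpy as np
o,d=pickle.load(open("d0.pkl","rb"))
a=d["top"]["frame"][80:210,280:380,::-1]; b=d["side"]["frame"][180:290,310:410,::-1]
A=cv2.resize(a,(400,520),interpolation=cv2.INTER_CUBIC);B=cv2.resize(b,(400,440),interpolation=cv2.INTER_CUBIC)
c=np.zeros((520,800,3),np.uint8);c[:,:400]=A;c[:440,400:]=B
cv2.imwrite("pics/crop0.png",c)
```

```text
(no output)
```

View pics/crop0.png

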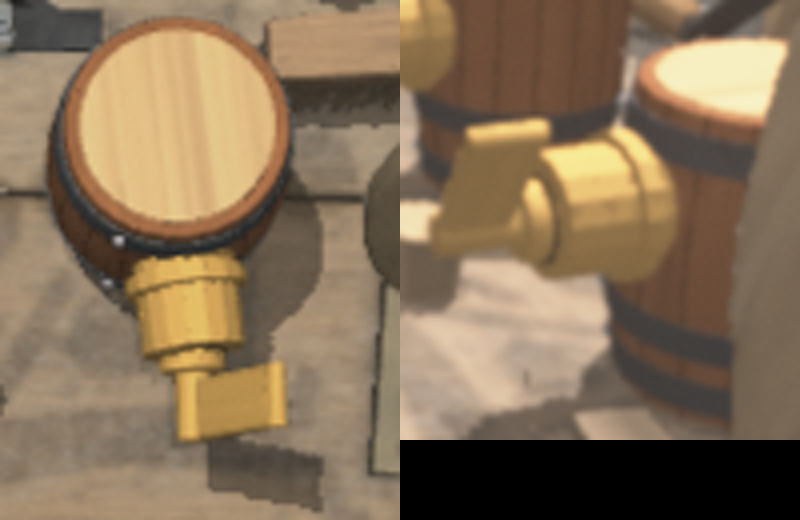

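```bash
cat > h.py <<'E'
import cv2,numpy as np,pickle
from scipy.spatial.transform import Rotation as R
def cam(i,o=None):
    K=np.array([[i["fx"],0,i["cx"]],[0,i["fy"],i["cy"]],[0,0,1]])
    if "rvec" in i:
        Rm=cv2.Rodrigues(np.array(i["rvec"],float))[0]; return K,Rm,np.array(i["tvec"],float)
    T=np.eye(4);T[:3,:3]=R.from_rotvec(o["orientation"]).as_matrix();T[:3,3]=o["ee_pos"]
    T=np.linalg.inv(T@i["hand_eye"]);return K,T[:3,:3],T[:3,3]
def ray(c,p):
    K,Rm,t=c; return -Rm.T@t, Rm.T@np.linalg.solve(K,[p[0],p[1],1])
def plane(c,p,z):
    C,v=ray(c,p); return C+v*(z-C[2])/v[2]
def tri(c1,p1,c2,p2):
    P=[c[0]@np.c_[c[1],c[2]] for c in(c1,c2)]
    X=cv2.triangulatePoints(P[0],P[1],np.array(p1,float),np.array(p2,float))[:,0]; return X[:3]/X[3]
def proj(c,X):
    q=c[0]@(c[1]@np.array(X,float)+c[2]); return q[:2]/q[2]
E
python3 - <<'E'
from h import *
np.set_printoptions(precision=1,suppress=True)
o,d=pickle.load(open("d0.pkl","rb")); t=cam(d["top"]); s=cam(d["side"])
f=lambda x,y:(280+x/4-.4,80+y/4-.4)
T=tri(t,f(280,396),s,(310+108/4-.4,180+129/4-.4)); print("tip",T,proj(t,T),proj(s,T), plane(t,f(280,396),136))
print("tip back/front", plane(t,f(279,363),136),plane(t,f(281,429),136))
print("lid",plane(t,f(170,125),130)); 
for a in [(128,262),(245,262),(140,352),(240,345)]: print("boss",plane(t,f(*a),85))
g=cv2.cvtColor(d["top"]["frame"],cv2.COLOR_RGB2GRAY)
c=cv2.HoughCircles(cv2.GaussianBlur(g[200:300,280:380],(3,3),0),cv2.HOUGH_GRADIENT,1,50,param1=100,param2=15,minRadius=26,maxRadius=36)
print("hoop",c, [plane(t,q[:2]+[280,200],15) for q in c[0][:2]], plane(t,(330.5,247.5),15))
# round board and tall keg
for q in [(372,125),(380,150),(430,168),(400,160)]: print("board",q,plane(t,q,150),plane(t,q,250))
print("cams",ray(t,(0,0))[0],ray(s,(0,0))[0])
E
```

```text
tip [536.  160.9 137. ] [349.7 178.2] [336.2 211.9] [535.4 160.9 136. ]
tip back/front [550.8 161.5 136. ] [520.1 160.3 136. ]
lid [664.1 212.8 130. ]
boss [608.6 229.2  85. ]
boss [609.6 171.5  85. ]
boss [563.8 222.6  85. ]
boss [568.1 173.5  85. ]
hoop [[[49.5 46.5 29.9]]] [array([408.9, 184.5,  15. ])] [406.8 182.4  15. ]
board (372, 125) [632.8 123.  150. ] [605.1 142.4 250. ]
board (380, 150) [586.8 108.3 150. ] [564.9 129.5 250. ]
board (430, 168) [555.2  18.1 150. ] [537.4  50.9 250. ]
board (400, 160) [569.   72.1 150. ] [549.4  98.  250. ]
cams [415.5 274.6 932.6] [ 297.7 -497.4  397.5]
```

View pics/wrist0.png

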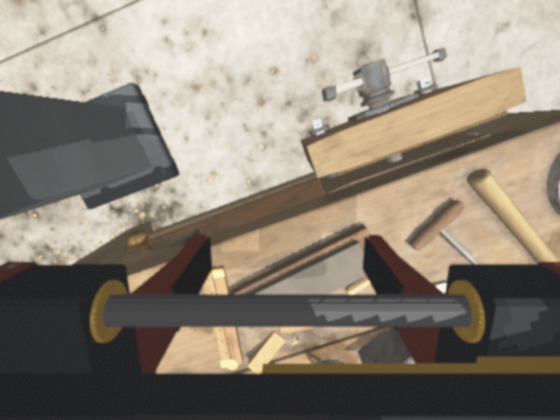

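The wrist view doesn't show the plugs from here. Next I'll check how high the board is and plan a viewing pose above the squat keg.

```bash
cat >> h.py <<'E'
def pose(psi,lean=0,pitch=0):
    "tool matrix: x to robot, y left, z down; lean>0 = tool back leans right as faced; pitch>0 = tool z tips to +x (deg)"
    p=np.radians(psi);x=np.array([-np.cos(p),-np.sin(p),0]);z=np.array([0,0,-1.]);M=np.c_[x,np.cross(z,x),z]
    ax=-x # into the keg; turning clockwise as faced = + about into-axis
    return R.from_rotvec(ax*np.radians(lean)).as_matrix()@M@R.from_euler("y",-pitch,degrees=True).as_matrix()
def delta(o,X,M):
    A=R.from_rotvec(o["orientation"]).as_matrix()
    return np.round(A.T@(np.array(X)-o["ee_pos"]),1), np.round(R.from_matrix(A.T@M).as_rotvec(),3)
E
python3 - <<'E'
from h import *
np.set_printoptions(precision=3,suppress=True)
o,d=pickle.load(open("d0.pkl","rb")); t=cam(d["top"]); s=cam(d["side"])
for q in [(455,90),(455,130),(455,166)]:
    X=tri(t,q,s,(487,125)); print(q,X,proj(t,X)-q,proj(s,X)-(487,125))
for q in [(372,130),(375,145),(385,110)]:
  for r in [(396,250),(400,200),(396,300)]:
    X=tri(t,q,s,r); print(q,r,X,proj(t,X)-q)
print(pose(6,32)); print(delta(o,(590,195,340),pose(6)))
E
```

```text
(455, 90) [657.441  20.652 284.14 ] [ 2.129 -3.812] [-3.813  1.437]
(455, 130) [625.228   5.338 283.057] [ 12.25 -22.66] [-21.799   6.103]
(455, 166) [597.703  -7.341 285.974] [ 21.776 -41.195] [-37.969   6.734]
(372, 130) (396, 250) [624.891 116.74   91.018] [-2.714  7.146]
(372, 130) (400, 200) [618.31  126.027 161.855] [-0.446  1.133]
(372, 130) (396, 300) [635.236 105.544  16.239] [-4.066 10.935]
(375, 145) (396, 250) [608.295 106.331  94.452] [-0.067  0.179]
(375, 145) (400, 200) [603.414 116.175 164.181] [ 2.293 -5.931]
(375, 145) (396, 300) [616.731  94.58   21.327] [-1.473  4.058]
(385, 110) (396, 250) [638.306 103.007 102.789] [-7.398 18.959]
(385, 110) (400, 200) [630.269 113.617 170.819] [-5.422 13.334]
(385, 110) (396, 300) [650.153  90.521  30.734] [-8.565 22.448]
[[-0.995 -0.089 -0.055]
 [-0.105  0.843  0.527]
 [ 0.     0.53  -0.848]]
(array([-485.1, -236.3,  -98.7]), array([-0.001, -0.   , -0.461]))
```

```bash
python3 -m inch '[[[0,0,-100,0,0,0,100],[0,0,-100,0,0,0,100],[-485,-236,-99,0,0,-0.461,100],[-485,-236,-99,0,0,-0.461,100],[-485,-236,-99,0,0,-0.461,100],[-485,-236,-99,0,0,-0.461,100],[-485,-236,-99,0,0,-0.461,100],[-485,-236,-99,0,0,-0.461,100],[-485,-236,-99,0,0,-0.461,100],[-485,-236,-99,0,0,-0.461,100],[-485,-236,-99,0,0,-0.461,100],[-485,-236,-99,0,0,-0.461,100],[-485,-236,-99,0,0,-0.461,100],[-485,-236,-99,0,0,-0.461,100],[-485,-236,-99,0,0,-0.461,100],[-485,-236,-99,0,0,-0.461,100],[-485,-236,-99,0,0,-0.461,100],[-485,-236,-99,0,0,-0.461,100]]]'
python3 - <<'E'
from h import *
from workcell import status,optics
o=status.get_obs(); i=optics.get_image("wrist"); pickle.dump((o,i),open("w1.pkl","wb"))
print(o["t"],o["ee_pos"],R.from_rotvec(o["orientation"]).as_matrix().round(3),o["qpos"])
cv2.imwrite("pics/w1.png",cv2.resize(i["frame"][:,:,::-1],(800,600),interpolation=cv2.INTER_CUBIC))
E
```

```text
t: 1.95
ee_pos: [589.3, 196.8, 340.9]
orientation: [-0.168, 3.137, 0.0]
ft_force: [0.4, -0.6, -0.3]
width: 87.7
grasp_force: 0.0
1.95 [589.32558066 196.84580717 340.87377279] [[-0.994 -0.107  0.   ]
 [-0.107  0.994  0.   ]
 [-0.     0.    -1.   ]] [ 3.03169444e-01  3.24460980e-01  1.54013339e+00  9.89112515e-05
  1.27692030e+00 -1.37472361e+00]
```

View pics/w1.png

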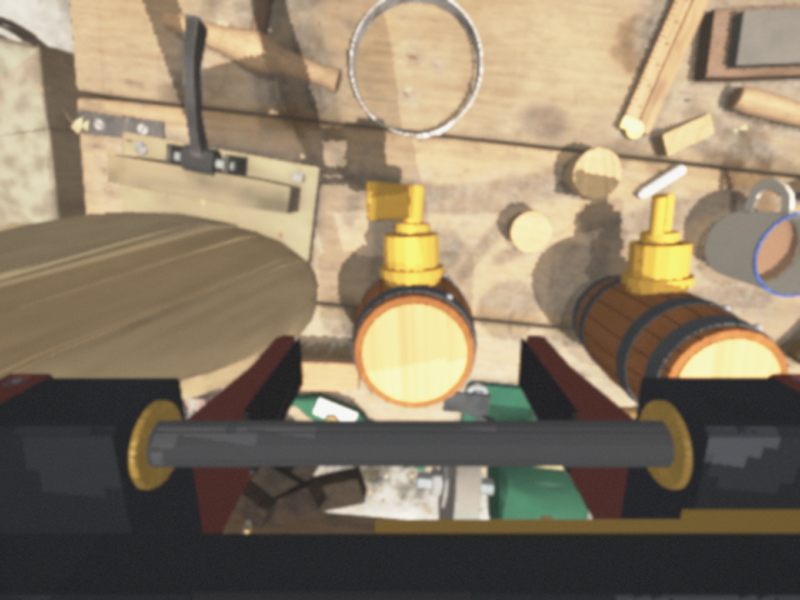

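The wrist view shows the squat keg's lid at (414,349), its boss around (412,255), the wing tip at (370,200), and the hoop centred near (416,67).

Run:
```python
from h import *
np.set_printoptions(precision=1,suppress=True)
o,i=pickle.load(open("w1.pkl","rb")); c=cam(i,o); o0,d=pickle.load(open("d0.pkl","rb")); t=cam(d["top"]); s=cam(d["side"])
k=.7
f=lambda x,y:(x*k-.15,y*k-.15)
print("lid",plane(c,f(414,349),130))
for a in [(381,277),(442,275),(386,237),(438,235)]: print("boss",plane(c,f(*a),85))
for a in [(371,182),(372,219),(371,200)]: print("tip",plane(c,f(*a),136))
print("hoop",plane(c,f(416,67),22))
# hsv mask of squat brass
for n,(fr,cc) in {"w":(i["frame"],c),"t":(d["top"]["frame"],t)}.items():
    h=cv2.cvtColor(fr,cv2.COLOR_RGB2HSV); m=cv2.inRange(h,(18,150,90),(30,255,255))
    x0,x1,y0,y1=(240,330,120,205) if n=="w" else (305,360,135,195)
    print(n)
    for y in range(y0,y1,3):
        q=np.nonzero(m[y,x0:x1])[0]
        if len(q)>4: 
            a,b=plane(cc,(x0+q[0]-.5,y),85),plane(cc,(x0+q[-1]+.5,y),85); print(y,x0+q[0],x0+q[-1],((a+b)/2)[:2],np.linalg.norm(a-b).round(1))
g=cv2.GaussianBlur(cv2.cvtColor(i["frame"],cv2.COLOR_RGB2GRAY)[0:110,220:360],(3,3),0)
q=cv2.HoughCircles(g,cv2.HOUGH_GRADIENT,1,60,param1=100,param2=12,minRadius=38,maxRadius=52); print(q, [plane(c,(x+220,y),15) for x,y,_ in q[0]])
```

```text
lid [659.3 208.3 130. ]
boss [608.  171.7  85. ]
boss [599.9 228.8  85. ]
boss [570.  172.9  85. ]
boss [563.  220.4  85. ]
tip [522.3 159.5 136. ]
tip [550.6 162.6 136. ]
tip [535.9 160.6 136. ]
hoop [410.7 183.8  22. ]
w
129 258 278 [523.6 165.9] 26.9
132 257 294 [526.2 175.8] 48.7
135 258 294 [529.9 176.8] 47.6
138 258 294 [533.6 177.2] 47.7
141 258 294 [537.4 177.5] 47.8
144 258 294 [541.2 177.9] 47.9
147 258 294 [545.  178.3] 48.0
150 258 294 [548.8 178.7] 48.2
153 283 293 [550.9 194.6] 14.4
156 279 294 [555.  193.1] 20.9
159 277 299 [558.7 195.5] 30.2
162 277 299 [562.5 195.9] 30.2
165 270 305 [566.5 195.6] 47.4
168 270 305 [570.5 196.1] 47.6
171 270 305 [574.4 196.5] 47.7
174 270 305 [578.4 196.9] 47.8
177 270 305 [582.4 197.4] 47.9
180 270 305 [586.4 197.8] 48.1
183 270 305 [590.4 198.2] 48.2
186 270 307 [594.3 200. ] 51.0
189 268 309 [598.4 200.5] 56.5
192 267 308 [602.6 199.6] 56.6
195 268 308 [606.7 200.7] 55.4
198 270 306 [610.8 201.1] 50.2
t
[[[68.5 47.5 45.9]]] [array([410.4, 180.3,  15. ])]
```

Run:
```python
from h import *
from workcell import status
np.set_printoptions(precision=0,suppress=True)
o=status.get_obs()
psi,pit=6.5,15
u=np.array([np.sin(np.radians(psi)),-np.cos(np.radians(psi)),0])
ax=np.array([532.2,192.4,85]); L=np.radians(32)
M=pose(psi,32,pit); n=u*np.sin(L)+np.array([0,0,np.cos(L)])
G=ax+41*n; S=G-M[:,2]*90
print(G,S,delta(o,S,M),delta(o,(540,160,300),M))
for P in(G,S):
    print(np.array([P+M@[sx*37,sy*89,z] for sx in(-1,1) for sy in(-1,1) for z in(-61,-200)]))
```

```text
[535. 171. 120.] [517. 122. 193.] (array([ 80., -66., 147.]), array([-1., -0.,  0.])) (array([ 53., -31.,  41.]), array([-1., -0.,  0.]))
[[567.  62. 131.]
 [539. -13. 245.]
 [550. 212. 225.]
 [522. 137. 339.]
 [495.  64. 114.]
 [467. -11. 228.]
 [478. 214. 209.]
 [450. 139. 323.]]
[[549.  14. 204.]
 [522. -61. 318.]
 [532. 164. 299.]
 [504.  89. 413.]
 [477.  16. 188.]
 [449. -59. 302.]
 [460. 166. 283.]
 [432.  91. 396.]]
```

Run:
```python
from h import *
from workcell import status
o=status.get_obs(); M=pose(6.5,32,15)
print(delta(o,(517,122,193),M))
```

```text
(array([ 80. , -66.6, 147.9]), array([-0.556, -0.253,  0.067]))
```

```bash
python3 -m inch '[[[80,-66,0,0,0,0,50],[80,-66,0,0,0,0,50],[80,-66,40,-0.556,-0.253,0.067,50],[80,-66,40,-0.556,-0.253,0.067,50],[80,-66,60,-0.556,-0.253,0.067,50],[80,-66.6,100,-0.556,-0.253,0.067,50],[80,-66.6,148,-0.556,-0.253,0.067,50],[80,-66.6,148,-0.556,-0.253,0.067,50],[80,-66.6,148,-0.556,-0.253,0.067,50],[80,-66.6,148,-0.556,-0.253,0.067,50]]]'
python3 - <<'E'
from h import *
from workcell import status,optics
o=status.get_obs();M=pose(6.5,32,15)
print(o["qpos"],o["width"],delta(o,(534.7,171,119.8),M))
a=optics.get_image("wrist")["frame"];b=optics.get_image("side")["frame"]
cv2.imwrite("pics/s2.png",np.hstack([cv2.resize(x,(400,300),interpolation=cv2.INTER_AREA) for x in(a,b)])[:,:,::-1])
E
```

```text
t: 3.0
ee_pos: [518.9, 121.7, 194.8]
orientation: [-0.053, 2.801, 0.821]
ft_force: [0.8, -0.2, 0.1]
width: 44.2
grasp_force: 0.0
[-0.10045365  0.34513823  2.05328602  0.89330254  0.79237287 -2.37329043] 44.22414272384906 (array([ 2.6,  0.3, 91.1]), array([-0.001,  0.002,  0.001]))
```

View pics/s2.png

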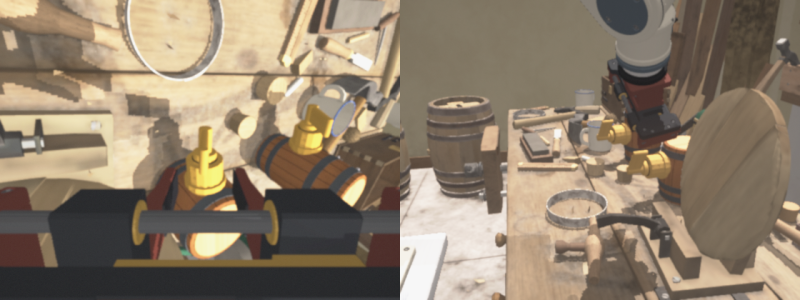

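The wrist view shows the wing edge-on, centred between the fingers at about (205,140), so the lean and line are right. I'll advance and close.

```bash
python3 -m inch '[[[2,0,40,0,0,0,50],[2,0,60,0,0,0,50],[2,0,75,0,0,0,50],[2,0,90,0,0,0,50],[2,0,90,0,0,0,50],[2,0,90,0,0,0,50],[2,0,90,0,0,0,0],[2,0,90,0,0,0,0],[2,0,90,0,0,0,0],[2,0,90,0,0,0,0],[2,0,90,0,0,0,0]]]'
python3 - <<'E'
from h import *
from workcell import status
o=status.get_obs();print(o["qpos"],o["width"],o["grasp_force"],o["ft_force"],o["moment"],delta(o,(534.7,171,119.8),pose(6.5,32,15)))
ax=np.array([532.2,192.4,85]);psi=np.radians(6.5);d=np.array([np.cos(psi),np.sin(psi),0])
A=R.from_rotvec(o["orientation"]).as_matrix();p=o["ee_pos"]
for a in range(0,53,4)[1:] if 0 else [6,12,18,24,30,36,42,44]:
    Q=R.from_rotvec(-d*np.radians(a)); print(a,delta(o,ax+Q.apply(p-ax),Q.as_matrix()@A))
E
```

```text
t: 4.2
ee_pos: [533.7, 169.5, 118.8]
orientation: [-0.05, 2.802, 0.823]
ft_force: [-1.0, 0.7, 3.0]
width: 9.9
grasp_force: 30.0
[ 0.00268406  0.50758115  2.05205005  1.08807133  0.651817   -2.52128885] 9.925984294442143 29.997558295726776 [-0.97840604  0.68590095  2.99634372] [0.14249027 0.01214371 0.13432868] (array([-1.2,  1.7,  0.2]), array([ 0.   ,  0.001, -0.002]))
6 (array([0. , 4.3, 0.1]), array([ 0.101, -0.   , -0.027]))
12 (array([0.2, 8.5, 0.6]), array([ 0.202, -0.   , -0.054]))
18 (array([ 0.4, 12.7,  1.5]), array([ 0.303, -0.001, -0.082]))
24 (array([ 0.8, 16.7,  2.8]), array([ 0.404, -0.001, -0.109]))
30 (array([ 1.3, 20.6,  4.6]), array([ 0.506, -0.001, -0.136]))
36 (array([ 1.8, 24.3,  6.7]), array([ 0.607, -0.001, -0.163]))
42 (array([ 2.5, 27.7,  9.1]), array([ 0.708, -0.001, -0.191]))
44 (array([ 2.8, 28.8, 10. ]), array([ 0.742, -0.001, -0.2  ]))
```

```bash
python3 -m inch '[[[0,4.3,0.1,0.101,0,-0.027,0],[0.2,8.5,0.6,0.202,0,-0.054,0],[0.4,12.7,1.5,0.303,0,-0.082,0],[0.8,16.7,2.8,0.404,0,-0.109,0],[0.8,16.7,2.8,0.404,0,-0.109,0]]]'
python3 - <<'E'
from h import *
from workcell import status
o=status.get_obs();print(o["qpos"],o["width"],o["grasp_force"],o["moment"],delta(o,(534.7,171,119.8),pose(6.5,8,15)))
ax=np.array([532.2,191.8,85]);psi=np.radians(6.5);d=np.array([np.cos(psi),np.sin(psi),0])
A=R.from_rotvec(o["orientation"]).as_matrix();p=o["ee_pos"];print((p-ax),np.linalg.norm(np.cross(d,p-ax)))
for a in [6,12,18,20]:
    Q=R.from_rotvec(-d*np.radians(a)); print(a,delta(o,ax+Q.apply(p-ax),Q.as_matrix()@A))
E
```

```text
t: 4.7
ee_pos: [531.6, 185.9, 125.2]
orientation: [-0.137, 2.876, 0.219]
ft_force: [0.1, -0.3, -3.0]
width: 9.6
grasp_force: 30.0
[ 0.26837067  0.42326897  2.02534527  0.22381869  0.42074307 -1.58983868] 9.613179234498268 29.999459981918335 [-0.17935381  0.3588235   0.06406371] (array([ -0.5, -15.7,   3.5]), array([-0.002,  0.001,  0.001]))
[-0.59192506 -5.93696904 40.19272201] 40.61360319838847
6 (array([0. , 4.2, 0.2]), array([ 0.101,  0.   , -0.027]))
12 (array([0.2, 8.4, 0.8]), array([ 0.202,  0.   , -0.054]))
18 (array([ 0.5, 12.6,  1.8]), array([ 0.303,  0.   , -0.081]))
20 (array([ 0.6, 13.9,  2.3]), array([ 0.337,  0.   , -0.091]))
```

```bash
python3 -m inch '[[[0,4.2,0.2,0.101,0,-0.027,0],[0.2,8.4,0.8,0.202,0,-0.054,0],[0.5,12.6,1.8,0.303,0,-0.081,0],[0.6,13.9,2.3,0.337,0,-0.091,0],[0.6,13.9,2.3,0.337,0,-0.091,0]]]'
python3 - <<'E'
from h import *
from workcell import status
o=status.get_obs();print(o["qpos"],o["width"],o["moment"])
psi=np.radians(6.5);d=np.array([np.cos(psi),np.sin(psi),0])
M=pose(6.5,-12,15);print(delta(o,o["ee_pos"],M))
for L in (10,40,80): print(delta(o,o["ee_pos"]-L*d,M))
E
```

```text
t: 5.2
ee_pos: [529.5, 200.6, 123.8]
orientation: [-0.205, 2.849, -0.28]
ft_force: [0.2, -0.5, -1.4]
width: 10.2
grasp_force: 30.0
[ 0.48590596  0.46706185  1.95871238 -0.5181324   0.60446159 -0.81526129] 10.196664372382427 [ 0.15694268  0.28965369 -0.00634998]
(array([0., 0., 0.]), array([-0.   , -0.   ,  0.003]))
(array([ 9.7,  0. , -2.6]), array([-0.   , -0.   ,  0.003]))
(array([ 38.6,   0.1, -10.3]), array([-0.   , -0.   ,  0.003]))
(array([ 77.3,   0.2, -20.7]), array([-0.   , -0.   ,  0.003]))
```

```bash
python3 -m inch '[[[4.8,0,-1.3,0,0,0,0],[9.7,0,-2.6,0,0,0,0],[14.5,0,-3.9,0,0,0,0],[19.3,0,-5.2,0,0,0,0],[19.3,0,-5.2,0,0,0,0]]]'
```

```text
t: 5.7
ee_pos: [509.6, 196.1, 124.5]
orientation: [-0.2, 2.85, -0.278]
ft_force: [-0.6, 0.2, -2.4]
width: 10.1
grasp_force: 30.0
```

```bash
python3 -m inch '[[[9.7,0,-2.6,0,0,0,0],[19.3,0,-5.2,0,0,0,0],[29,0,-7.8,0,0,0,0],[38.6,0,-10.3,0,0,0,0],[48.3,0,-12.9,0,0,0,0],[58,0,-15.5,0,0,0,0],[67.6,0,-18.1,0,0,0,0],[67.6,0,-18.1,0,0,0,0],[67.6,0,-18.1,0,0,0,0]]]'
python3 - <<'E'
from h import *
from workcell import status,optics
o=status.get_obs();print(o["qpos"],o["width"],o["moment"])
a=optics.get_image("wrist")["frame"];b=optics.get_image("side")["frame"]
pickle.dump(o,open("o3.pkl","wb"))
cv2.imwrite("pics/s3.png",np.hstack([cv2.resize(a,(400,300),interpolation=cv2.INTER_AREA),b[130:340,180:460].repeat(1,0)[:300,:] if 0 else cv2.resize(b[130:340,180:460],(400,300))])[:,:,::-1])
E
```

```text
t: 6.6
ee_pos: [440.9, 189.2, 124.6]
orientation: [-0.201, 2.849, -0.277]
ft_force: [1.3, -0.2, -2.8]
width: 9.6
grasp_force: 30.0
[ 0.55824414  0.37632686  2.13250399 -0.58694255  0.55605885 -0.66253184] 9.605534032173894 [0.13788767 0.30227691 0.03261572]
```

View pics/s3.png

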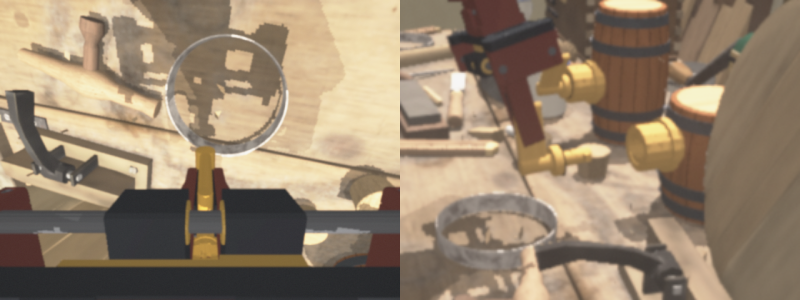

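The plug is out, held, and clear of the port. The hoop shows at about (227,95) in the left half.

Run:
```python
from h import *
from workcell import status,optics
o=status.get_obs(); i=optics.get_image("wrist")
print("hoop",plane(cam(i,o),(227*1.4,95*1.4),15))
psi=np.radians(6.5);d=np.array([np.cos(psi),np.sin(psi),0]);u=np.array([d[1],-d[0],0]);L=np.radians(-30)
n=u*np.sin(L)+np.array([0,0,np.cos(L)])
X=np.array([409.5,182.5,17])-24*d+20*u+41*n; M=pose(6.5,-30,15)
print(X,delta(o,X+[0,0,55],M),delta(o,X,M))
```

```text
hoop [401.87036061 186.09207793  15.        ]
[385.59767386 180.2799088   52.50704156] (array([59. ,  1. ,  2.1]), array([ 0.304,  0.001, -0.082])) (array([73. , 12.4, 54. ]), array([ 0.304,  0.001, -0.082]))
```

```bash
python3 -m inch '[[[30,0,0,0,0,0,0],[60,1,2,0,0,0,0],[61,1,2,0.15,0,-0.04,0],[61,1,2,0.304,0,-0.082,0],[61,1,2,0.304,0,-0.082,0],[61,1,2,0.304,0,-0.082,0]]]'
python3 - <<'E'
from h import *
from workcell import status,optics
o=status.get_obs(); print(o["qpos"],o["width"],delta(o,(383.6,180.8,52.5),pose(6.5,-30,15)))
a=optics.get_image("wrist")["frame"];b=optics.get_image("top")["frame"]
cv2.imwrite("pics/s4.png",np.hstack([cv2.resize(a,(400,300),interpolation=cv2.INTER_AREA),cv2.resize(b[150:360,210:490],(400,300))])[:,:,::-1])
E
```

```text
t: 7.35
ee_pos: [383.1, 180.7, 106.2]
orientation: [-0.257, 2.758, -0.716]
ft_force: [0.5, 0.3, -1.9]
width: 10.0
grasp_force: 30.0
[ 0.78817308  0.4808109   2.15646621 -0.83003176  0.81489473 -0.29073807] 10.014203682356902 (array([11.4, 26.7, 45.1]), array([ 0.003, -0.   ,  0.002]))
```

View pics/s4.png

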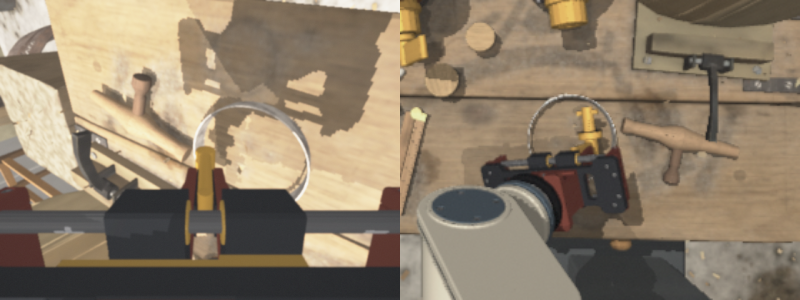

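The plug hangs over the hoop on its right half, as planned. Lowering.

```bash
python3 -m inch '[[[3,7,11,0,0,0,0],[6,13,22,0,0,0,0],[8,19,32,0,0,0,0],[10,23,39,0,0,0,0],[11,26,43.5,0,0,0,0],[11,26,43.5,0,0,0,0],[11,26,43.5,0,0,0,0]]]'
python3 - <<'E'
from h import *
from workcell import status
o=status.get_obs(); print(o["qpos"],o["width"],o["moment"],delta(o,(383.6,180.8,52.5),pose(6.5,-30,15)))
E
```

```text
t: 8.15
ee_pos: [383.8, 179.7, 55.3]
orientation: [-0.254, 2.756, -0.719]
ft_force: [0.4, 0.3, -2.1]
width: 10.0
grasp_force: 30.0
[ 0.78641175  0.59979832  2.15897288 -0.92729904  0.73910157 -0.15539669] 9.997885900096483 [0.4691074  0.27921948 0.00820927] (array([0.6, 2.3, 1.8]), array([-0., -0., -0.]))
```

Not yet touching; a few more mm until contact, then release.

```bash
python3 -m inch '[[[0.3,0.7,1.2,0,0,0,0],[0.6,1.5,2.4,0,0,0,0],[0.6,1.5,2.4,0,0,0,0],[0.6,1.5,2.4,0,0,0,0]]]'; python3 -m inch '[[[0,0,0,0,0,0,20],[0,0,0,0,0,0,30],[0,0,0,0,0,0,40],[0,0,0,0,0,0,40],[0,0,0,0,0,0,40],[0,0,0,0,0,0,40]]]'
python3 - <<'E'
from h import *
from workcell import optics
a=optics.get_image("wrist")["frame"];b=optics.get_image("side")["frame"]
cv2.imwrite("pics/s5.png",np.hstack([cv2.resize(a,(400,300),interpolation=cv2.INTER_AREA),cv2.resize(b[200:350,150:350],(400,300))])[:,:,::-1])
E
```

```text
t: 8.55
ee_pos: [383.9, 180.1, 52.5]
orientation: [-0.254, 2.756, -0.72]
ft_force: [-0.8, 0.8, 2.4]
width: 9.9
grasp_force: 30.0
t: 9.15
ee_pos: [383.7, 179.9, 52.2]
orientation: [-0.254, 2.756, -0.72]
ft_force: [-0.9, -0.1, 1.2]
width: 34.9
grasp_force: 0.0
```

View pics/s5.png

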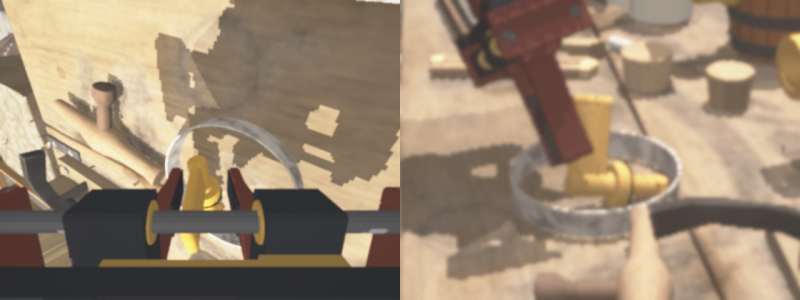

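The plug is released inside the hoop, with its wing standing by one finger. Withdrawing along the tool axis.

```bash
python3 -m inch '[[[0,0,-8,0,0,0,40],[0,0,-16,0,0,0,40],[0,0,-26,0,0,0,40],[0,0,-40,0,0,0,40],[0,0,-60,0,0,0,40],[0,0,-90,0,0,0,40],[0,0,-120,0,0,0,40],[0,0,-120,0,0,0,40],[0,0,-120,0,0,0,40],[0,0,-120,0,0,0,40],[0,0,-120,0,0,0,40],[0,0,-120,0,0,0,40],[0,0,-120,0,0,0,40],[0,0,-120,0,0,0,40]]]'
python3 - <<'E'
from h import *
from workcell import optics
a=optics.get_image("top")["frame"];b=optics.get_image("side")["frame"]
cv2.imwrite("pics/s6.png",np.hstack([cv2.resize(a[180:315,250:430],(400,300)),cv2.resize(b[200:350,150:350],(400,300))])[:,:,::-1])
E
```

```text
t: 10.65
ee_pos: [346.3, 233.7, 152.2]
orientation: [-0.254, 2.757, -0.721]
ft_force: [0.4, 0.3, -0.9]
width: 35.3
grasp_force: 0.0
```

View pics/s6.png

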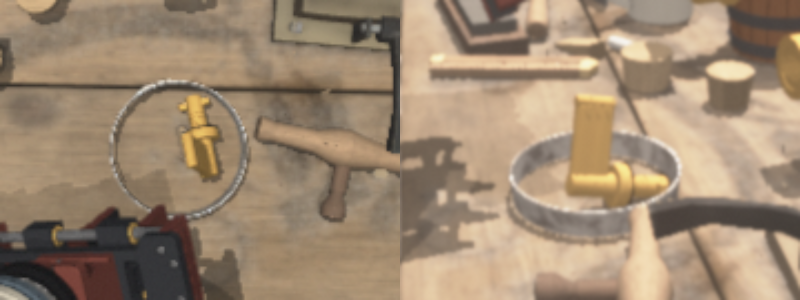

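The top view shows the plug lying inside the hoop with its wing still up at about (203,158), and the side view agrees. I'll check its height, distance and stillness numerically.

```bash
python3 -m inch '[[[0,0,-150,0,0,0,40],[0,0,-150,0,0,0,40],[0,0,-150,0,0,0,40],[0,0,-150,0,0,0,40],[0,0,-150,0,0,0,40]]]' | head -2
python3 - <<'E'
from h import *
from workcell import optics
def grab():
    out=[]
    for n,(x0,x1,y0,y1) in (("top",(320,358,215,268)),("side",(225,290,240,305))):
        i=optics.get_image(n);m=cv2.inRange(cv2.cvtColor(i["frame"],cv2.COLOR_RGB2HSV),(16,120,70),(32,255,255))[y0:y1,x0:x1]
        p=np.argwhere(m); out.append((cam(i),len(p),p.mean(0)[::-1]+[x0,y0]))
        if n=="side":
            # wing's top edge (tip)
            yt=p[:,0].min(); q=p[p[:,0]<=yt+2]; out.append(q.mean(0)[::-1]+[x0,y0])
    return out
a=grab();b=grab();print(a[0][1:],a[1][1:],a[2]);print(b[0][1:],b[1][1:],b[2])
# tip in top view about (341.4,251)
t,s=a[0][0],a[1][0]
for q in [(338,250),(341.4,251),(343,256)]:
    X=tri(t,q,s,a[2]);print("tip",X,proj(t,X)-q)
print(plane(t,(341,252),56))
E
```

```text
t: 11.25
ee_pos: [299.5, 302.2, 278.5]
(415, array([339.37349398, 241.81445783])) (1098, array([249.74590164, 277.71857923])) [246.22222222 250.22222222]
(415, array([339.35421687, 241.86024096])) (1097, array([249.71467639, 277.75843209])) [246.22222222 250.22222222]
tip [404.66797786 174.25963567  82.36385684] [ 0.16162952 -0.90685066]
tip [403.34324084 167.94147257  85.35476213] [ 0.20099965 -1.12883329]
tip [399.03336049 164.17529574  87.50746177] [ 0.67090438 -3.83265722]
[398.63867353 165.40634242  56.        ]
```

Run:
```python
from h import *
from workcell import optics
for n,(x0,x1,y0,y1) in (("top",(326,354,218,266)),("side",(230,292,244,312))):
    i=optics.get_image(n);h=cv2.cvtColor(i["frame"],cv2.COLOR_RGB2HSV);m=cv2.inRange(h,(16,110,60),(32,255,255));c=cam(i)
    print(n,x0,y0)
    for y in range(y0,y1,1 if n=="top" else 2): print(y,"".join("%x"%(h[y,x,2]//16) if m[y,x] else "." for x in range(x0,x1)))
    H=np.array([[408+64.5*np.cos(a),183+64.5*np.sin(a),22] for a in np.arange(0,6.3,1.57)]);print([proj(c,p).round(1).tolist() for p in H])
```

```text
top 326 218
218 ............................
219 ............................
220 ............................
221 ............................
222 ...........aa...............
223 ........bddddb9.............
224 .......9cdeeedcddc..........
225 .......9bdeeeddeed..........
226 ......ccbdeeeddda96.........
227 ....adedadeeedc96...........
228 ....aeedadeeedc8............
229 .....a998ceeeec9............
230 ........9cdeddc9............
231 .........adeeedb............
232 .........addedca7...........
233 .........8beeedc9...........
234 .........8bdeeec9...........
235 ..........bdcddca...........
236 ..........bccaa87...........
237 ..........7899bdcccb96......
238 .........7acddeeeddcb9......
239 ........9acdeeeeeddcb9......
240 ......cddcbeeeeeeddcb96.....
241 .....9dedcabdedca998876.....
242 ......cddda8999bba9666......
243 ......cdeda7679cedb7........
244 ......adedb7778addc8........
245 ......adedb877779cc9........
246 ......9deec977778bca........
247 .......ceeda77777ada........
248 .......bdeda77777adb7.......
249 .......adedb777778cb8.......
250 .......adedb877778bc9.......
[... 2248 characters left out ...]
eeccdeed........
294 ....999999999999aaaaaaaaabbaaabbbbba89aaaaaaaabaa9ab..........
296 ....99888888888888888989999999aa99987889898999999.............
298 ......................8888899999998...........................
300 .......................888999988887...........................
302 ........................88998888..............................
304 ..............................................................
306 ..............................................................
308 ..............................................................
310 ..............................................................
[[288.6, 279.8], [240.5, 265.2], [204.2, 288.3], [254.7, 305.9], [288.6, 279.9]]
```

Run:
```python
from h import *
o,d=pickle.load(open("d0.pkl","rb")); t=cam(d["top"]); s=cam(d["side"])
for q,r in [((334.7,247.5),(247.3,250.2)),((333.6,241.3),(256,250)),((336,254),(238.3,250))]:
    X=tri(t,q,s,r);print(X,proj(t,X)-q,proj(s,X)-r)
# axis: shank end & hub front from top at z=16
print(plane(t,(338,224),16),plane(t,(345,255),16))
```

```text
[408.15583795 180.57750119  79.21552112] [ 0.05220216 -0.2894435 ] [-0.27865907  0.00610399]
[420.94445387 182.53478256  77.42463556] [ 0.12531569 -0.65713082] [-0.63010919  0.01955622]
[394.99370403 178.30060259  81.81994314] [-0.0047701   0.02812697] [ 0.02717754 -0.00033242]
[456.54140351 167.3335061   16.        ] [391.78103978 151.99721348  16.        ]
```

Run:
```python
from h import *
o,d=pickle.load(open("d0.pkl","rb")); t=cam(d["top"]); s=cam(d["side"])
F=[]
for n,q,r in [("shank end",(337.5,222.8),(282,290.5)),("hub front",(343,258.5),(234,291.5)),("collar",(341,238.8),(261,292)),("shank mid",(338.3,230),(272,292.5))]:
    X=tri(t,q,s,r);F.append(X);print(n,X,proj(t,X)-q,proj(s,X)-r)
v=F[0]-F[1];print(np.linalg.norm(v),np.degrees(np.arcsin(v[2]/np.linalg.norm(v))))
# wing length seen: base edge of wing in side row ~286, tip row 250 
for r in [(245,286),(245,288)]:
    X=tri(t,(343.5,252),s,r); print("base",X,proj(s,X)-r)
```

```text
shank end [458.92666586 168.13701283  13.15133722] [-0.02722778  0.12306471] [ 0.12548536 -0.0082123 ]
hub front [384.55587882 157.42589773  26.0051256 ] [-0.01359775  0.08290438] [ 0.08539725 -0.00056799]
collar [425.23982979 161.05558826  18.42553427] [-0.02358979  0.12033305] [ 0.12364087 -0.00491244]
shank mid [443.36122556 166.29303897  12.57914478] [-0.06422202  0.30664026] [ 0.31420748 -0.01695331]
76.22966500842035 -9.707548614406624
base [399.67373207 157.23538013  33.40083462] [-0.67367299  0.01088995]
base [399.58654105 156.84091194  30.33547797] [-0.65897925  0.0107    ]
```

```bash
python3 -c "
from workcell import ctrl
print(ctrl.close_job())"
```

```text
the job is handed in; nothing more can be done
None
```

I unscrewed and drew out the squat keg's plug, set it down inside the hoop and handed the job in at about 12 s. The hand-in gave no verdict. By camera the plug lay still, its wing's middle about 10 mm from the hoop's centre and about 61 mm up (limit 65), its axis about 10° off level (limit 15); the tall keg's plug was never approached.

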